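# Put the polish bottles away and latch the storage box

## Task

Slide the cover of the pink storage box fully open, stand every square polish bottle that is on the table upright on the floor of its compartment, then slide the cover fully shut and swing the hook latch closed around its pin. Leave the pot, pump bottle, buffing block and brush cup where they are.

Things in the scene. Friction and masses are not known exactly. Their poses are not given: they have to be found in the camera images.
- bottle1_mid (a point): centre of a square polish bottle: greyish-pink body 44 x 44 x 48 mm tall, with a black round cap above it, 22 mm in diameter, from 50 to 80 mm above the bottle's foot; 80 mm tall in all, 75 to 155 g. The point is on its axis, 40 mm above the foot; z runs up through the cap. Three to five of these five identical bottles are there, standing loose on the table.
- bottle2_mid (a point): centre of a square polish bottle: greyish-pink body 44 x 44 x 48 mm tall, with a black round cap above it, 22 mm in diameter, from 50 to 80 mm above the bottle's foot; 80 mm tall in all, 75 to 155 g. The point is on its axis, 40 mm above the foot; z runs up through the cap. Three to five of these five identical bottles are there, standing loose on the table.
- bottle3_mid (a point): centre of a square polish bottle: greyish-pink body 44 x 44 x 48 mm tall, with a black round cap above it, 22 mm in diameter, from 50 to 80 mm above the bottle's foot; 80 mm tall in all, 75 to 155 g. The point is on its axis, 40 mm above the foot; z runs up through the cap. Three to five of these five identical bottles are there, standing loose on the table.
- bottle4_mid (a point): centre of a square polish bottle: greyish-pink body 44 x 44 x 48 mm tall, with a black round cap above it, 22 mm in diameter, from 50 to 80 mm above the bottle's foot; 80 mm tall in all, 75 to 155 g. The point is on its axis, 40 mm above the foot; z runs up through the cap. Three to five of these five identical bottles are there, standing loose on the table.
- bottle5_mid (a point): centre of a square polish bottle: greyish-pink body 44 x 44 x 48 mm tall, with a black round cap above it, 22 mm in diameter, from 50 to 80 mm above the bottle's foot; 80 mm tall in all, 75 to 155 g. The point is on its axis, 40 mm above the foot; z runs up through the cap. Three to five of these five identical bottles are there, standing loose on the table.
- box: fixed pink storage box; its origin is on the table under the compartment's centre, axes as box_in. Compartment walls 5 mm thick, 85 mm above the table; two white side rails at y = -137.5 and +137.5 mm, 15 mm wide, reach 100 mm above the table. Behind the compartment (x = 75 to 240 mm) the box is closed, its top 83 mm above the table.
- box_in (a point): centre of the compartment's floor, 5 mm above the table. x points away from the robot, the way the cover opens, y along the box's length to the left, z up. The open-topped compartment is 140 mm (x) by 250 mm (y) inside.
- cover (a joint): position of the flat white cover (150 x 258 x 8 mm, top 95 mm above the table) that slides level over the compartment: 0 m = fully shut, 0.16 m = fully open, back over the closed rear half. It starts ajar. Needs about 2 N plus light damping, and stays where it is left.
- cover_grip (a point): centre of the grey grip fin standing on the cover near its front edge, moving with it: 12 mm thick (along the box's x), 60 mm long (y), 30 mm high, 95 to 125 mm above the table. With the cover shut it lies at x = -55, y = -30 mm from box_in along that point's axes.
- latch (a joint): angle of the steel hook latch that swings level, about an upright post at the front left of the box: 0 rad = closed, pointing along the box's x across the cover, its hook round the steel pin on the cover; it grows as the latch swings out to the left, to 1.75 rad. Stays where it is left (about 0.04 N m of friction). The hook can take the pin only when the cover is fully shut.
- latch_hinge (a point): the latch's turning axis at the front left of the box (x = -85.5, y = 85 mm from box_in), 108 mm above the table; x points along the latch's bar to its knob, z up. Bar 8 mm wide and high, 104 to 112 mm above the table; its hook finger, 8 mm wide, points 24 mm to the right (-y) at 85 to 93 mm from the axis.
- latch_knob (a point): centre of the grey round upright knob on the latch's free end, 107 mm from the hinge axis: 16 mm in diameter, 30 mm high, 112 to 142 mm above the table.
- pot_mid (a point): centre of a squat round white pot, 64 mm in diameter, 42 mm high; not to be moved.
- pump_mid (a point): axis of a round clear pump bottle, 60 mm in diameter, 122 mm tall, 50 mm above its foot; not to be moved.
- buffer_mid (a point): centre of a grey buffing block, 90 x 28 x 28 mm, lying on the table; not to be moved.
- brushcup_mid (a point): axis of a white ceramic cup of brushes, 72 mm in diameter, 85 mm tall (brushes to 160 mm), 40 mm above its foot; not to be moved.
Mind the look-alikes: they are no part of the job. What is shaped like the part that bears bottle1_mid but green is not meant. What is shaped like the part that bears bottle3_mid but orange is not meant.

How it is judged:
By the outcome, as a careful person would: the job done as asked, in the order asked, and still so for the second after the job is handed in, with the robot touching nothing.
Of bottle1, bottle2, bottle3, bottle4, bottle5 only 3 to 5 are there at a start; the rules pass over those that are not, and their reading is None.
At some moment in a run one of bottle1, bottle2, bottle3, bottle4, bottle5 may be knocked a few centimetres aside while the robot is not near it.
It also fails if it takes over 210 s, if anything falls off the work surface, if the arm or the gripper's body presses on something with over 40 N, if the wrist force passes 120 N, or if a joint passes its speed limit or range.

## Robot

A 6-joint arm with a two-finger parallel gripper is mounted at the origin on the work surface. World frame = base frame: x ahead of the robot, y to its left, z up, the work surface at z = 0. Lengths are in m, angles in rad, forces in N, time in s.
With the tool pointing down it reaches from about 0.35 to 0.975 m from the base axis. Payload 4.9 kg.
Tool frame: the origin (TCP) lies midway between the tips of the shut fingers; the grasp point (between the pads) lies ctrl.grip_depth behind it (ctrl.grip_depth is the distance from the TCP to the grasp point, in m); z points along the fingers, y is the line along which they close (so a half turn about z gives the same grasp; the last joint's range is limited). The gripper opens to 85 mm and grips with 20 to 120 N. Pads are 22 mm wide; open, the fingers measure 114 mm over their backs; the gripper's body (76 mm by 85 mm) begins 54 mm behind the grasp point. The pads swing forward as they close: fully open they stand 13 mm farther back than shut.
Start: joints at [1.197, 0.053, 1.613, -0, 1.476, -0.119], TCP at [0.158, 0.605, 0.231] pointing down, gripper open.
Joint ranges: [-3.01, 3.01], [-1.01, 2.22], [0.06, 2.58], [-1.02, 4.17], [0.09, 2.62], [-3.14, 3.14]. Speed limits (rad/s): [2.57, 2.57, 3.14, 3.14, 3.14, 3.14].

## Interface

Orientations are given as a rotation vector (axis times angle).
In Python, from station import ctrl, get_image, camera_model gives the robot as it stands. The module is installed in compiled form; this text tells all that it offers.
- The arm moves only by the shell command python3 -m crank 'ROWS' [FORCE]. ROWS is JSON, a list of rows, each a list of 7 numbers: the shift along the tool's x, y, z in mm, then the turn, a rotation vector about the tool's x, y, z in rad, then the opening, from -1 (shut) to 1 (fully open). A call has exactly 10 rows; each row shifts and turns the commanded pose from where the row before left it, along the tool's axes as they then stand; what a row does not reach is not made up. A row lasts 1/12 s, in which the tool goes at most 41.7 mm and 7.16 degrees, less where a joint would pass 70% of its speed; a pose out of reach is approached as far as the arm can. A call with a gripper value outside its range is refused whole. The fingers move at their own pace and stop on an object; FORCE is the grip in N (left out, the last holds). Time passes only in rows, so rows that do not move let the fingers close, or fill a call up. It gives the time, the measured TCP pose, the force, the opening and the grip force at its end, in the units of the state.
- ctrl.get_obs(): the state, without advancing time (a new reading comes with each control period).
- get_image(name): name is "scene" or "top" or "wrist"; returns the picture (400x640x3 uint8, red, green, blue); there is no depth.
- camera_model(name): a dict with "vertical_fov" (degrees; the focal length in pixels is half the picture's height over the tangent of half this angle, whatever the lens; pixels are square), "cx", "cy" (the principal point, pixels), "R" (3x3) and "t" (3): a world point X has camera coordinates R X + t; the wrist camera has in their place "hand_eye" (4x4, takes a point from camera to tool coordinates, whose origin is the TCP and whose axes are the flange's). Camera axes: x right, y down, z forward; pixel columns grow to the right and rows downward; lengths in m; the calibration is good to about 2 mm. A picture is of the moment at which its call begins: read the wrist's pose just before it. camera_model takes no time and is no camera call.
- ctrl.finish_job(): hands the job in; it is judged then, once.
The state is a dict: "t": time; "q": joint angles; "dq": joint speeds; "effort": joint torques, N m; "tool_pos": TCP position; "tool_rot": TCP orientation; "contact_force": force on the tool from outside, world axes, zero at the start; "wrist_torque": the same for the moment, N m; "opening": finger opening in m; "grip_force": force on a finger pad.
Only numpy, scipy, OpenCV 4.12 (cv2) and the standard library are available. Lean on these libraries where they do the work, as an engineer would, in place of code of your own. Each camera call takes 0.05 s, during which the arm holds its last target. There are 200 camera calls.

## Working session

There is one attempt and no reset: what is moved stays moved. The work goes in short steps, Python scripts to look and compute and a shell command to move; the robot and the scene stay as the last step left them, time stands still between calls to the robot, and variables do not carry over. Pictures are saved under pics/ and viewed, at most 14 in all, crops included, and the job is handed in when it is done.

```bash
mkdir -p pics; ls; python3 - <<'E'
from station import ctrl,get_image,camera_model
import cv2,numpy as np
np.set_printoptions(precision=4,suppress=True)
print(ctrl.get_obs(), ctrl.grip_depth)
for n in("scene","top","wrist"):
    print(n,camera_model(n))
for n in("scene","top"):
    im=get_image(n); cv2.imwrite(f"pics/{n}0.png",im[:,:,::-1])
E
```

```text
pics
{'t': 0.0, 'q': array([ 1.197 ,  0.0534,  1.6143,  0.    ,  1.476 , -0.119 ]), 'dq': array([ 0.0001, -0.0005, -0.0012, -0.0007, -0.0024, -0.0002]), 'effort': array([  0.0015, -39.3685, -37.0173,  -0.0001,   0.0071,   0.    ]), 'tool_pos': array([0.1573, 0.6042, 0.23  ]), 'tool_rot': array([-0.3991, -3.1156,  0.0032]), 'contact_force': array([ 0.4483, -0.5777, -0.3909]), 'wrist_torque': array([ 0.0079, -0.0452, -0.0517]), 'grip_force': 0.0, 'opening': 0.08524909247666769} 0.0187
scene {'vertical_fov': 45.28761144850036, 'cx': 323.2610459716797, 'cy': 203.28753040801436, 'R': array([[-0.3639,  0.9314, -0.0026],
       [ 0.7836,  0.3046, -0.5415],
       [-0.5036, -0.1991, -0.8407]]), 't': array([ 0.268 , -0.3517,  1.4426])}
top {'vertical_fov': 48.5389452249954, 'cx': 321.40697013802287, 'cy': 197.6579700626756, 'R': array([[ 0.0182, -0.9998,  0.0106],
       [-0.9946, -0.0192, -0.1018],
       [ 0.102 , -0.0087, -0.9947]]), 't': array([-0.1145,  0.5563,  1.016 ])}
wrist {'vertical_fov': 59.923797401875554, 'cx': 317.66976109170145, 'cy': 199.80247122697838, 'hand_eye': array([[ 0.0011, -0.9447, -0.3279,  0.0835],
       [ 1.    ,  0.0008,  0.0013,  0.0007],
       [-0.001 , -0.3279,  0.9447, -0.1425],
       [ 0.    ,  0.    ,  0.    ,  1.    ]])}
```

View pics/top0.png

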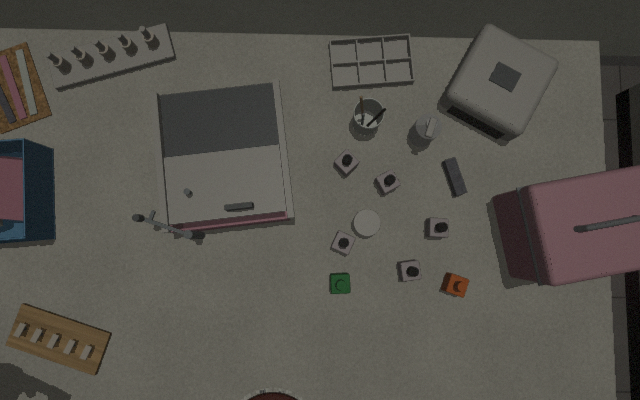

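View pics/scene0.png

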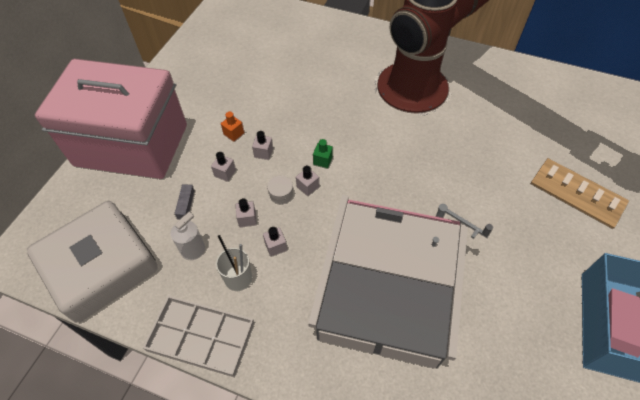

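The top view shows five greyish-pink bottles with black caps at (346,162), (388,181), (438,228), (343,243) and (410,270). The look-alikes are green at (340,283) and orange at (456,285). The box is at about (225,155) with the cover slightly ajar, and the latch is swung out to the left with its knob at (137,217).

```bash
cat > h.py <<'E'
import numpy as np,cv2
from station import ctrl,get_image,camera_model
from scipy.spatial.transform import Rotation as Ro
np.set_printoptions(precision=4,suppress=True)
def cam(n,obs=None):
    m=camera_model(n); f=200/np.tan(np.radians(m["vertical_fov"]/2))
    K=np.array([[f,0,m["cx"]],[0,f,m["cy"]],[0,0,1]])
    if n=="wrist":
        T=np.eye(4);T[:3,:3]=Ro.from_rotvec(obs["tool_rot"]).as_matrix();T[:3,3]=obs["tool_pos"]
        W=np.linalg.inv(T@m["hand_eye"]);return K,W[:3,:3],W[:3,3]
    return K,m["R"],m["t"]
def ray(c,uv):
    K,R,t=c;d=R.T@np.linalg.inv(K)@np.array([uv[0],uv[1],1.]);return -R.T@t,d
def plane(c,uv,z):
    o,d=ray(c,uv);return (o+d*(z-o[2])/d[2])[:2]
def proj(c,X):
    K,R,t=c;p=K@(R@np.asarray(X,float)+t);return p[:2]/p[2]
def tri(c1,u1,c2,u2):
    A=[];b=[]
    for c,u in((c1,u1),(c2,u2)):
        o,d=ray(c,u);d/=np.linalg.norm(d);P=np.eye(3)-np.outer(d,d);A.append(P);b.append(P@o)
    return np.linalg.lstsq(np.vstack(A),np.hstack(b),rcond=None)[0]
def blobs(im,lo,hi,amin,amax):
    m=cv2.inRange(im,np.array(lo),np.array(hi));n,l,s,c=cv2.connectedComponentsWithStats(m)
    return [(c[i].round(1),s[i,4]) for i in range(1,n) if amin<=s[i,4]<=amax]
E
python3 - <<'E'
from h import *
top=cv2.imread("pics/top0.png");
a=cv2.resize(top[70:250,125:305],None,fx=3,fy=3,interpolation=cv2.INTER_CUBIC)
b=cv2.resize(top[140:300,320:480],(540,540),interpolation=cv2.INTER_CUBIC)
c=cv2.convertScaleAbs(a,alpha=1.6)
cv2.imwrite("pics/box1.png",c);cv2.imwrite("pics/bot1.png",cv2.convertScaleAbs(b,alpha=1.6))
C=cam("top")
for p,s in blobs(top[130:300,320:480],(0,0,0),(40,40,40),15,200):
    p=p+[320,130];print(p,s,plane(C,p,0.08))
sc=cv2.imread("pics/scene0.png");
print([(p+[200,120],s) for p,s in blobs(sc[120:260,200:340],(0,0,0),(40,40,40),15,200)])
print(top[155,230],top[180,230],top[244,350])
E
```

```text
[346.4 159.8] 81 [ 0.6403 -0.1586]
[448.6 178. ] 117 [ 0.6033 -0.3899]
[389.2 179.8] 85 [ 0.5966 -0.2556]
[440.7 227. ] 93 [ 0.4925 -0.371 ]
[343.3 242.6] 67 [ 0.4539 -0.154 ]
[412.2 271.2] 88 [ 0.3939 -0.307 ]
[(array([260.7, 137.1]), np.int32(67)), (array([220.4, 158.1]), np.int32(69)), (array([306.8, 172.1]), np.int32(69)), (array([243.3, 204.8]), np.int32(79)), (array([273.1, 233.4]), np.int32(84))]
[ 96 103 106] [ 99 106 107] [ 95  95 103]
```

View pics/box1.png

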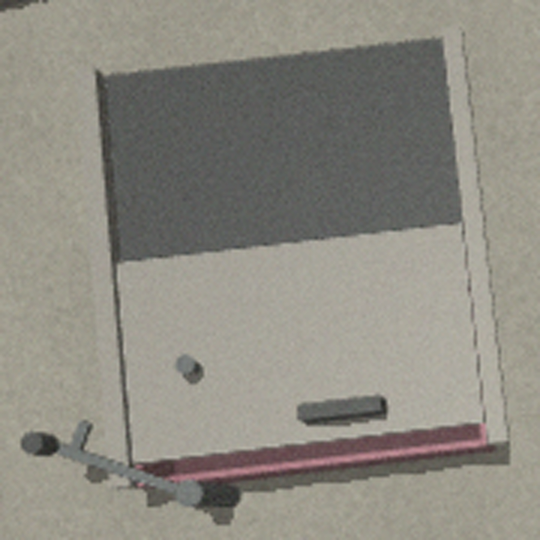

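View pics/bot1.png

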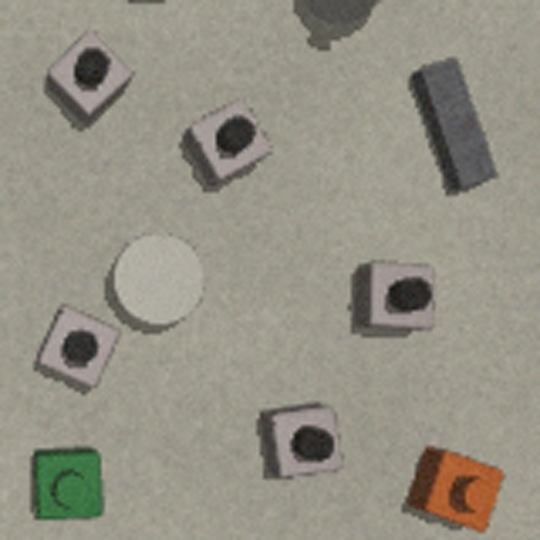

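The crops confirm five pinkish bottles with caps, well separated. Green is at lower left and orange at lower right. The box is turned by about +6°, the fin is at top (239,207), and the latch is swung out to roughly 80°.

```bash
python3 - <<'E'
from h import *
T=cam("top");S=cam("scene")
P=lambda x,y,z:plane(T,(125+x/3,70+y/3),z)
a=P(105,75,.083);b=P(445,38,.083);print("rear",a,b,np.degrees(np.arctan2(*(a-b)[[0,1]]*[-1,1])))
a=P(118,260,.095);b=P(462,222,.095);print("coverrear",a,b,np.degrees(np.arctan2(*(a-b)*[-1,1])))
a=P(132,485,.085);b=P(488,440,.085);print("front",a,b,np.degrees(np.arctan2(*(a-b)*[-1,1])))
a=P(300,405,.125);b=P(386,398,.125);print("fin",a,b,np.degrees(np.arctan2(*(a-b)*[-1,1])))
h=P(190,492,.112);k=P(38,440,.142);print("hinge",h,"knob",k,"pin",P(187,362,.11))
v=k-h;print(np.linalg.norm(v),np.degrees(np.arctan2(v[1],v[0])))
t=[(346.4,159.8),(389.2,179.8),(440.7,227),(343.3,242.6),(412.2,271.2)]
s=[(273.1,233.4),(243.3,204.8),(220.4,158.1),(306.8,172.1),(260.7,137.1)]
for i in range(5):print(i,tri(T,t[i],S,s[i]))
E
```

```text
rear [0.7809 0.2684] [0.8156 0.0114] 7.693018011158919
coverrear [0.6363 0.2467] [ 0.6702 -0.0067] 7.607417513678862
front [0.4708 0.2309] [ 0.5088 -0.0295] 8.301514466465477
fin [0.5289 0.1018] [0.535 0.041] 5.783847393810223
hinge [0.4661 0.1804] knob [0.4997 0.2786] pin [0.5597 0.1877]
0.10380433529921763 71.14045560568088
0 [ 0.6432 -0.1595  0.0644]
1 [ 0.5986 -0.2577  0.0651]
2 [ 0.493  -0.3751  0.0644]
3 [ 0.4538 -0.1546  0.0633]
4 [ 0.3928 -0.3101  0.0638]
```

```bash
cat >> h.py <<'E'
YAW=np.radians(7.5); ORG=np.array([.562,.109])
def Bx(): return np.array([[np.cos(YAW),-np.sin(YAW)],[np.sin(YAW),np.cos(YAW)]])
def b2w(x,y): return ORG+Bx()@[x,y]
def w2b(p): return Bx().T@(np.asarray(p)[:2]-ORG)
def go(x,y,z,o=None):
    "delta in tool mm from the measured pose to world TCP target, and remaining turn to x=box y, z down"
    o=o or ctrl.get_obs();R=Ro.from_rotvec(o["tool_rot"]).as_matrix();c,s=np.cos(YAW),np.sin(YAW)
    D=np.array([[-s,c,0],[c,s,0],[0,0,-1]])
    print("delta mm",(R.T@(np.array([x,y,z])-o["tool_pos"])*1000).round(1),"turn",Ro.from_matrix(R.T@D).as_rotvec().round(4))
E
python3 -m crank '[[0,0,-5,0,0,0.1185,1],[0,0,-5,0,0,0.1185,1],[0,0,-5,0,0,0.1185,1],[0,0,-5,0,0,0.1185,1],[0,0,-5,0,0,0.1185,1],[0,0,-5,0,0,0.1185,1],[0,0,-5,0,0,0.1185,1],[0,0,-5,0,0,0.1185,1],[0,0,-5,0,0,0.1185,1],[0,0,-5,0,0,0.1185,1]]' 30
python3 -c "
from h import *
go(*b2w(-.04,-.02),.30)"
```

```text
t: 0.93
tool_pos: [0.1574, 0.6045, 0.2808]
tool_rot: [2.078, 2.356, -0.002]
contact_force: [0.2, 0.2, -0.3]
opening: 0.0857
grip_force: 0.0
delta mm [-562.4  299.7  -18.8] turn [-0.0006  0.0011 -0.0058]
```

```bash
python3 -m crank '[[-28,15,-2,0,0,-0.006,1],[-28,15,-2,0,0,0,1],[-28,15,-2,0,0,0,1],[-28,15,-2,0,0,0,1],[-28,15,-2,0,0,0,1],[-28,15,-2,0,0,0,1],[-28,15,-2,0,0,0,1],[-28,15,-2,0,0,0,1],[-28,15,-2,0,0,0,1],[-28,15,-2,0,0,0,1]]' >/dev/null
python3 -m crank '[[-29,15,0,0,0,0,1],[-29,15,0,0,0,0,1],[-29,15,0,0,0,0,1],[-29,15,0,0,0,0,1],[-29,15,0,0,0,0,1],[-28,15,0,0,0,0,1],[-28,15,0,0,0,0,1],[-28,15,0,0,0,0,1],[-28,15,0,0,0,0,1],[-26,15,0,0,0,0,1]]'
python3 - <<'E'
from h import *
o=ctrl.get_obs();go(*b2w(-.04,-.02),.30)
im=get_image("wrist");cv2.imwrite("pics/w2.png",im[:,:,::-1]);np.save("w2.npy",[o["tool_pos"],o["tool_rot"]])
E
```

```text
t: 2.6
tool_pos: [0.5319, 0.0863, 0.3007]
tool_rot: [-2.065, -2.367, 0.001]
contact_force: [1.4, 0.4, -0.5]
opening: 0.0852
grip_force: 0.0
delta mm [-1.3 -7.2  0.8] turn [-0.0008 -0.      0.0055]
```

View pics/w2.png

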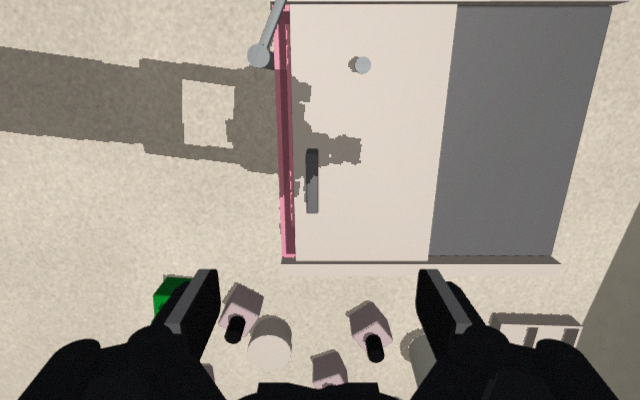

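The wrist view shows the fin at (312,181), the pin at (362,65), the hinge at (259,56), and the cover edges at x≈293 and x≈443.

```bash
python3 - <<'E'
from h import *
p=np.load("w2.npy");C=cam("wrist",{"tool_pos":p[0],"tool_rot":p[1]})
def seg(n,u,v,z):
    a=plane(C,u,z);b=plane(C,v,z);d=b-a;print(n,w2b(a)*1e3,w2b(b)*1e3,"box mm; yaw",np.degrees(np.arctan2(d[0],-d[1])))
seg("coverfront",(291,12),(296,258),.095)
seg("coverrear",(457,6),(428.5,258),.095)
seg("pinkouter",(276,10),(282,256),.085)
seg("rear",(610,8),(552,253),.083)
seg("fin top back edge",(318.5,150),(318.5,213),.125)
seg("fin front edge",(306.5,150),(306.5,213),.125)
for n,u,z in(("hinge",(259,56),.112),("pin",(362,65),.11)):print(n,w2b(plane(C,u,z))*1e3)
seg("right rail inner",(296,261),(553,255),.1)
E
```

```text
coverfront [-56.1799 123.3678] [ -55.1168 -123.8605] box mm; yaw 7.746375966399435
coverrear [ 91.6304 129.0943] [  94.2652 -122.8242] box mm; yaw 8.09922055805725
pinkouter [-70.6324 126.5545] [ -71.9588 -126.8319] box mm; yaw 7.200075083014029
rear [237.126  130.5474] [ 241.0936 -121.8372] box mm; yaw 8.400652887809834
fin top back edge [-30.7506   4.8729] [-30.287  -57.5948] box mm; yaw 7.925191142418758
fin front edge [-41.8469   4.7981] [-42.09   -57.6757] box mm; yaw 7.276988691522497
hinge [-83.9046  85.7412]
pin [ 7.6953 79.0042]
right rail inner [ -54.8332 -124.8887] [ 229.8876 -115.423 ] box mm; yaw 99.40413762878279
```

```bash
python3 -m crank '[[-9,-3,20,0,0,0,0.2],[0,0,25,0,0,0,0.2],[0,0,25,0,0,0,0.2],[0,0,25,0,0,0,0.2],[0,0,25,0,0,0,0.2],[0,0,25,0,0,0,0.2],[0,0,20,0,0,0,0.2],[0,0,15,0,0,0,0.2],[0,0,0,0,0,0,0.2],[0,0,0,0,0,0,0.2]]'
python3 -c "
from h import *
go(*b2w(-.036,-.028),.10)"
```

```text
t: 3.48
tool_pos: [0.5287, 0.0788, 0.1202]
tool_rot: [-2.063, -2.367, 0.003]
contact_force: [-0.5, -0.4, 0.0]
opening: 0.0512
grip_force: 0.0
delta mm [-2.4  1.  20.2] turn [-0.0028 -0.0004  0.0062]
```

```bash
python3 -m crank '[[-1,0,10,0,0,0.006,0.2],[-1,1,10,0,0,0,0.2],[0,0,0,0,0,0,-1],[0,0,0,0,0,0,-1],[0,0,0,0,0,0,-1],[0,0,0,0,0,0,-1],[0,0,0,0,0,0,-1],[0,0,0,0,0,0,-1],[0,0,0,0,0,0,-1],[0,0,0,0,0,0,-1]]' 40
python3 -c "
from h import *
go(*b2w(-.055+.16,-.028),.10)"
```

```text
t: 4.32
tool_pos: [0.531, 0.0767, 0.1017]
tool_rot: [2.071, 2.362, 0.0]
contact_force: [-1.8, -0.0, 2.3]
opening: 0.0111
grip_force: 42.5
delta mm [ -0.1 139.9   1.7] turn [0.0002 0.0002 0.0003]
```

```bash
python3 -m crank '[[0,8,0,0,0,0,-1],[0,14,0,0,0,0,-1],[0,16,0,0,0,0,-1],[0,16,0,0,0,0,-1],[0,16,0,0,0,0,-1],[0,16,0,0,0,0,-1],[0,16,0,0,0,0,-1],[0,16,0,0,0,0,-1],[0,12,0,0,0,0,-1],[0,6,0,0,0,0,-1]]'
python3 -m crank '[[0,2,0,0,0,0,-1],[0,2,0,0,0,0,-1],[0,2,0,0,0,0,-1],[0,1,0,0,0,0,-1],[0,1,0,0,0,0,-1],[0,0,0,0,0,0,-1],[0,0,0,0,0,0,-1],[0,0,0,0,0,0,-1],[0,0,0,0,0,0,-1],[0,0,0,0,0,0,-1]]'
python3 -c "
from h import *
go(*b2w(-.055+.16,-.028),.10)"
```

```text
t: 5.15
tool_pos: [0.6674, 0.0955, 0.1017]
tool_rot: [-2.071, -2.362, -0.003]
contact_force: [-3.1, 1.9, 4.3]
opening: 0.0109
grip_force: 42.8
t: 5.98
tool_pos: [0.6699, 0.0958, 0.1017]
tool_rot: [-2.066, -2.357, 0.01]
contact_force: [-16.3, 2.0, 11.1]
opening: 0.0112
grip_force: 44.0
delta mm [-0.9 -0.2  1.7] turn [-0.0091 -0.0011  0.0005]
```

```bash
cat >> h.py <<'E'
def caps(pic=None):
    im=get_image("top");
    if pic:cv2.imwrite(pic,im[:,:,::-1])
    C=cam("top");r=[]
    for p,s in blobs(im[130:300,310:490],(0,0,0),(40,40,40),40,110):
        r.append(plane(C,p+[310,130],.065))
    print("caps",[list(x.round(4)) for x in r]);return r
E
python3 -m crank '[[0,-4,0,0,0,0,0.2],[0,0,0,0,0,0,0.2],[0,0,0,0,0,0,0.2],[0,0,-5,0,0,0,0.2],[0,0,-20,0,0,0,0.2],[0,0,-25,0,0,0,0.2],[0,0,-25,0,0,0,0.2],[0,0,-25,0,0,0,0.2],[0,0,-25,0,0,0,0.2],[0,0,-10,0,0,0,0.2]]'
python3 -c "
from h import *
caps('pics/t3.png')
go(.643,-.1595,.16)"
```

```text
t: 6.82
tool_pos: [0.6718, 0.0949, 0.2416]
tool_rot: [2.068, 2.357, 0.008]
contact_force: [1.1, 0.0, 0.4]
opening: 0.0512
grip_force: 0.0
caps [[np.float64(0.4922), np.float64(-0.3745)]]
delta mm [-248.4  -62.9   82.2] turn [ 0.009   0.0011 -0.0002]
```

```bash
python3 -m crank '[[-15,-6,0,0.009,0,0,0.2],[-28,-7,0,0,0,0,0.2],[-31,-7,0,0,0,0,0.2],[-31,-7,0,0,0,0,0.2],[-31,-7,10,0,0,0,0.2],[-31,-7,15,0,0,0,0.2],[-31,-7,15,0,0,0,0.2],[-27,-7,15,0,0,0,0.2],[-15,-5,15,0,0,0,0.2],[-8,-3,10,0,0,0,0.2]]'
python3 - <<'E'
from h import *
o=ctrl.get_obs();im=get_image("wrist");cv2.imwrite("pics/w4.png",im[:,:,::-1]);C=cam("wrist",o)
print(proj(C,(.643,-.1595,.08)));go(.643,-.1595,.052,o)
caps("pics/t4.png")
E
```

```text
t: 7.7
tool_pos: [0.6365, -0.1612, 0.1525]
tool_rot: [-2.067, -2.351, 0.014]
contact_force: [0.0, -0.5, -0.1]
opening: 0.0513
grip_force: 0.0
[326.9239 213.8139]
delta mm [  0.6   8.1 100.4] turn [-0.0141 -0.0023 -0.0027]
caps [[np.float64(0.6978), np.float64(-0.286)], [np.float64(0.6164), np.float64(-0.3904)], [np.float64(0.5987), np.float64(-0.2576)], [np.float64(0.5637), np.float64(-0.1696)], [np.float64(0.5045), np.float64(-0.1878)], [np.float64(0.4927), np.float64(-0.375)], [np.float64(0.4389), np.float64(-0.1659)], [np.float64(0.393), np.float64(-0.3098)], [np.float64(0.3636), np.float64(-0.144)]]
```

View pics/w4.png

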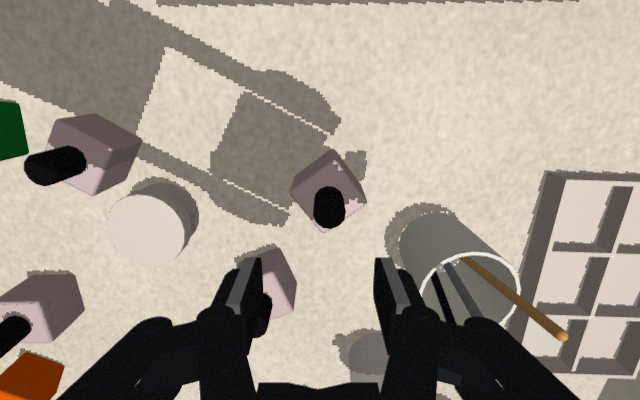

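The cap of the target bottle appears at (329,213), within 2 px of the prediction, so I'm grasping it now.

```bash
python3 -m crank '[[0,2,15,-0.014,-0.002,0,0.2],[0,2,25,0,0,0,0.2],[0,2,25,0,0,0,0.2],[0,2,20,0,0,0,0.2],[0,0,10,0,0,0,0.2],[0,0,5,0,0,0,0.2],[0,0,0,0,0,0,0.2],[0,0,0,0,0,0,-1],[0,0,0,0,0,0,-1],[0,0,0,0,0,0,-1]]' 40
python3 -m crank '[[0,0,0,0,0,0,-1],[0,0,0,0,0,0,-1],[0,0,0,0,0,0,-1],[0,0,-5,0,0,0,-1],[0,0,-20,0,0,0,-1],[0,0,-30,0,0,0,-1],[0,0,-35,0,0,0,-1],[0,0,-35,0,0,0,-1],[0,0,-35,0,0,0,-1],[0,0,-30,0,0,0,-1]]'
python3 -c "
from h import *
go(*b2w(0,0),.06)
caps()"
```

```text
t: 8.63
tool_pos: [0.6483, -0.1585, 0.0587]
tool_rot: [2.066, 2.357, 0.005]
contact_force: [-0.5, 0.3, -1.4]
opening: 0.0205
grip_force: 38.7
t: 9.47
tool_pos: [0.646, -0.158, 0.249]
tool_rot: [2.068, 2.358, 0.004]
contact_force: [1.3, -0.6, -1.2]
opening: 0.0206
grip_force: 39.1
delta mm [276.1 -49.5 188.1] turn [0.0054 0.0024 0.    ]
caps [[np.float64(0.6903), np.float64(-0.0849)], [np.float64(0.5986), np.float64(-0.2601)], [np.float64(0.577), np.float64(-0.1576)], [np.float64(0.4926), np.float64(-0.3747)], [np.float64(0.393), np.float64(-0.3095)]]
```

```bash
python3 -m crank '[[10,-5,0,0.005,0.002,0,-1],[25,-5,0,0,0,0,-1],[32,-5,0,0,0,0,-1],[34,-5,0,0,0,0,-1],[34,-5,0,0,0,0,-1],[34,-5,0,0,0,0,-1],[34,-5,0,0,0,0,-1],[34,-5,0,0,0,0,-1],[26,-5,0,0,0,0,-1],[13,-5,0,0,0,0,-1]]'
python3 -m crank '[[0,0,0,0,0,0,-1],[0,0,5,0,0,0,-1],[0,0,20,0,0,0,-1],[0,0,25,0,0,0,-1],[0,0,25,0,0,0,-1],[0,0,25,0,0,0,-1],[0,0,25,0,0,0,-1],[0,0,20,0,0,0,-1],[0,0,10,0,0,0,-1],[0,0,0,0,0,0,-1]]'
python3 -c "
from h import *
go(*b2w(0,0),.065)
caps()"
```

```text
t: 10.35
tool_pos: [0.558, 0.1121, 0.244]
tool_rot: [-2.065, -2.362, 0.004]
contact_force: [0.4, 0.1, -1.1]
opening: 0.0205
grip_force: 39.2
t: 11.18
tool_pos: [0.5582, 0.1077, 0.0877]
tool_rot: [-2.07, -2.357, 0.008]
contact_force: [0.4, 0.3, -2.1]
opening: 0.0207
grip_force: 39.3
delta mm [ 0.8  4.1 22.7] turn [-0.0071 -0.0001 -0.0015]
caps [[np.float64(0.6042), np.float64(-0.3944)], [np.float64(0.5985), np.float64(-0.2574)], [np.float64(0.4929), np.float64(-0.375)], [np.float64(0.4541), np.float64(-0.1544)], [np.float64(0.393), np.float64(-0.3098)]]
```

```bash
python3 -m crank '[[0,4,7,-0.007,0,0,-1],[0,0,7,0,0,0,-1],[0,0,5,0,0,0,-1],[0,0,2,0,0,0,-1],[0,0,2,0,0,0,-1],[0,0,0,0,0,0,-1],[0,0,0,0,0,0,-1],[0,0,0,0,0,0,-1],[0,0,0,0,0,0,-1],[0,0,0,0,0,0,-1]]'
```

```text
t: 12.07
tool_pos: [0.5649, 0.1097, 0.0691]
tool_rot: [2.068, 2.358, 0.009]
contact_force: [-0.9, 0.1, -1.5]
opening: 0.0203
grip_force: 39.3
```

```bash
python3 -m crank '[[0,0,2,0,0,0,-1],[0,0,2,0,0,0,-1],[0,0,1,0,0,0,-1],[0,0,0,0,0,0,-1],[0,0,0,0,0,0,-1],[0,0,0,0,0,0,-1],[0,0,0,0,0,0,-1],[0,0,0,0,0,0,-1],[0,0,0,0,0,0,-1],[0,0,0,0,0,0,-1]]'
```

```text
t: 12.9
tool_pos: [0.5647, 0.1097, 0.0638]
tool_rot: [2.068, 2.359, 0.008]
contact_force: [-0.5, -0.7, -1.5]
opening: 0.0205
grip_force: 39.2
```

```bash
python3 -m crank '[[0,0,0,0,0,0,-0.25],[0,0,0,0,0,0,-0.25],[0,0,0,0,0,0,-0.25],[0,0,0,0,0,0,-0.25],[0,0,-10,0,0,0,-0.25],[0,0,-30,0,0,0,-0.25],[0,0,-35,0,0,0,-0.25],[0,0,-40,0,0,0,-0.25],[0,0,-40,0,0,0,-0.25],[0,0,-20,0,0,0,-0.25]]'
python3 -m crank '[[-15,0,0,-0.008,0,0,0.2],[-30,-1,0,0,0,0,0.2],[-40,-1,0,0,0,0,0.2],[-41,-2,0,0,0,0,0.2],[-41,-2,0,0,0,0,0.2],[-41,-2,0,0,0,0,0.2],[-41,-2,0,0,0,0,0.2],[-41,-2,10,0,0,0,0.2],[-41,0,20,0,0,0,0.2],[-25,0,20,0,0,0,0.2]]'
python3 - <<'E'
from h import *
o=ctrl.get_obs()
go(.5986,-.2576,.055)
caps()
im=get_image("top");cv2.imwrite("pics/t5.png",cv2.convertScaleAbs(cv2.resize(im[60:260,120:460,::-1],None,fx=2.2,fy=2.2),alpha=1.6))
E
```

```text
t: 13.73
tool_pos: [0.5655, 0.1097, 0.2463]
tool_rot: [2.064, 2.354, 0.018]
contact_force: [0.9, 0.4, 1.2]
opening: 0.032
grip_force: 0.0
t: 14.57
tool_pos: [0.5991, -0.245, 0.1927]
tool_rot: [2.064, 2.348, 0.018]
contact_force: [-0.4, 0.2, -0.7]
opening: 0.0511
grip_force: 0.0
delta mm [-12.   -4.6 137.7] turn [ 0.0185  0.0036 -0.0023]
caps [[np.float64(0.6411), np.float64(-0.4476)], [np.float64(0.4927), np.float64(-0.3777)], [np.float64(0.3932), np.float64(-0.3098)]]
```

View pics/t5.png

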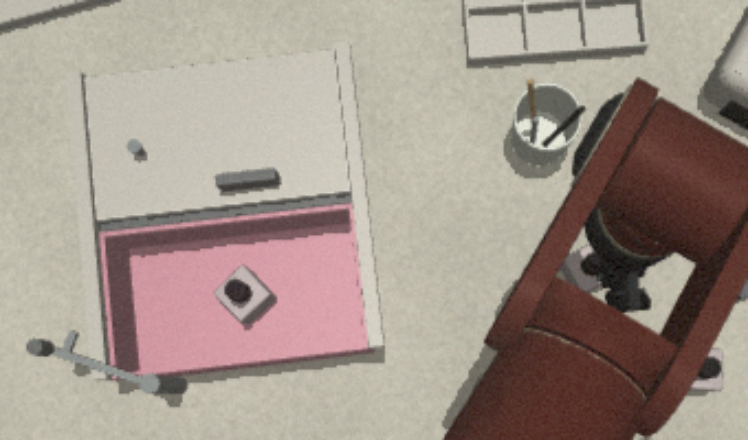

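Bottle 0 stands in the compartment centre, at crop (240,292). On to bottle 1.

```bash
python3 -m crank '[[-6,-2,10,0.018,0.003,-0.002,0.2],[-6,-2,25,0,0,0,0.2],[0,0,30,0,0,0,0.2],[0,0,30,0,0,0,0.2],[0,0,20,0,0,0,0.2],[0,0,12,0,0,0,0.2],[0,0,5,0,0,0,0.2],[0,0,3,0,0,0,0.2],[0,0,0,0,0,0,0.2],[0,0,0,0,0,0,0.2]]'
python3 -c "
from h import *
go(.5986,-.2576,.055)"
```

```text
t: 15.5
tool_pos: [0.5969, -0.2534, 0.0575]
tool_rot: [-2.068, -2.364, -0.0]
contact_force: [-1.0, -0.5, 0.4]
opening: 0.0516
grip_force: 0.0
delta mm [-4.4  1.1  2.5] turn [-0.0005 -0.0011  0.0026]
```

```bash
python3 -m crank '[[-4,1,3,0,0,0,0.2],[0,0,0,0,0,0,0.2],[0,0,0,0,0,0,-1],[0,0,0,0,0,0,-1],[0,0,0,0,0,0,-1],[0,0,0,0,0,0,-1],[0,0,0,0,0,0,-1],[0,0,0,0,0,0,-1],[0,0,0,0,0,0,-1],[0,0,0,0,0,0,-1]]' 40
python3 -m crank '[[0,0,-5,0,0,0,-1],[0,0,-20,0,0,0,-1],[0,0,-30,0,0,0,-1],[0,0,-35,0,0,0,-1],[0,0,-35,0,0,0,-1],[0,0,-35,0,0,0,-1],[0,0,-20,0,0,0,-1],[0,0,-10,0,0,0,-1],[0,0,0,0,0,0,-1],[0,0,0,0,0,0,-1]]'
python3 -c "
from h import *
go(*b2w(.032,-.08),.063)"
```

```text
t: 16.33
tool_pos: [0.5973, -0.2569, 0.0527]
tool_rot: [-2.066, -2.361, 0.001]
contact_force: [0.5, -1.0, 2.2]
opening: 0.021
grip_force: 39.0
t: 17.17
tool_pos: [0.5974, -0.257, 0.2413]
tool_rot: [-2.065, -2.36, 0.001]
contact_force: [0.2, -0.2, -0.6]
opening: 0.021
grip_force: 39.2
delta mm [286.7  46.  179.2] turn [-0.004  -0.0039  0.0021]
```

```bash
python3 -m crank '[[12,4,0,-0.004,-0.004,0,-1],[28,5,0,0,0,0,-1],[34,5,0,0,0,0,-1],[36,5,0,0,0,0,-1],[36,5,0,0,0,0,-1],[36,5,0,0,0,0,-1],[36,5,0,0,0,0,-1],[34,5,0,0,0,0,-1],[23,4,0,0,0,0,-1],[12,3,0,0,0,0,-1]]'
python3 -m crank '[[0,0,0,0,0,0,-1],[0,0,5,0,0,0,-1],[0,0,20,0,0,0,-1],[0,0,25,0,0,0,-1],[0,0,25,0,0,0,-1],[0,0,25,0,0,0,-1],[0,0,20,0,0,0,-1],[0,0,15,0,0,0,-1],[0,0,8,0,0,0,-1],[0,0,0,0,0,0,-1]]'
python3 -c "
from h import *
go(*b2w(.032,-.08),.059)
caps()"
```

```text
t: 18.0
tool_pos: [0.6036, 0.0372, 0.2392]
tool_rot: [-2.063, -2.365, 0.003]
contact_force: [-0.4, 0.1, -0.5]
opening: 0.0204
grip_force: 39.2
t: 18.83
tool_pos: [0.6034, 0.032, 0.0958]
tool_rot: [-2.069, -2.36, 0.006]
contact_force: [-0.2, -0.5, -1.7]
opening: 0.0208
grip_force: 39.2
delta mm [ 1.7  1.2 36.8] turn [-0.0047  0.0002  0.0003]
caps [[np.float64(0.5863), np.float64(-0.4006)], [np.float64(0.4929), np.float64(-0.3752)], [np.float64(0.4544), np.float64(-0.1547)], [np.float64(0.3932), np.float64(-0.31)]]
```

```bash
python3 -m crank '[[2,1,10,-0.005,0,0,-1],[0,0,10,0,0,0,-1],[0,0,8,0,0,0,-1],[0,0,5,0,0,0,-1],[0,0,3,0,0,0,-1],[0,0,2,0,0,0,-1],[0,0,0,0,0,0,-1],[0,0,0,0,0,0,-1],[0,0,0,0,0,0,-1],[0,0,0,0,0,0,-1]]'
```

```text
t: 19.72
tool_pos: [0.6068, 0.0353, 0.0618]
tool_rot: [2.065, 2.36, 0.007]
contact_force: [0.4, -0.8, -1.6]
opening: 0.0208
grip_force: 39.2
```

```bash
python3 -m crank '[[0,0,2,0,0,0,-1],[0,0,2,0,0,0,-1],[0,0,0,0,0,0,-1],[0,0,0,0,0,0,-1],[0,0,0,0,0,0,-0.25],[0,0,0,0,0,0,-0.25],[0,0,0,0,0,0,-0.25],[0,0,0,0,0,0,-0.25],[0,0,0,0,0,0,-0.25],[0,0,-10,0,0,0,-0.25]]'
python3 -m crank '[[0,0,-30,-0.006,0,0,-0.25],[0,0,-40,0,0,0,-0.25],[0,0,-40,0,0,0,-0.25],[0,0,-40,0,0,0,-0.1],[-10,-10,-15,0,0,0,0.2],[-25,-25,0,0,0,0,0.2],[-30,-30,0,0,0,0,0.2],[-30,-30,0,0,0,0,0.2],[-25,-25,0,0,0,0,0.2],[-20,-20,0,0,0,0,0.2]]'
python3 -m crank '[[-15,-16,0,0,0,0,0.2],[-10,-10,20,0,0,0,0.2],[-3,-4,25,0,0,0,0.2],[0,0,25,0,0,0,0.2],[0,0,20,0,0,0,0.2],[0,0,10,0,0,0,0.2],[0,0,0,0,0,0,0.2],[0,0,0,0,0,0,0.2],[0,0,0,0,0,0,0.2],[0,0,0,0,0,0,0.2]]'
python3 -c "
from h import *
go(.4541,-.1545,.055)
caps()"
```

```text
t: 20.55
tool_pos: [0.6045, 0.0354, 0.065]
tool_rot: [2.068, 2.363, 0.001]
contact_force: [-1.0, 0.1, -0.2]
opening: 0.032
grip_force: 0.0
t: 21.38
tool_pos: [0.4837, -0.1224, 0.2316]
tool_rot: [2.063, 2.356, 0.013]
contact_force: [0.2, 0.1, -0.6]
opening: 0.0511
grip_force: 0.0
t: 22.22
tool_pos: [0.4617, -0.153, 0.1324]
tool_rot: [2.061, 2.355, 0.014]
contact_force: [-0.5, 0.3, -0.1]
opening: 0.0512
grip_force: 0.0
delta mm [-0.2 -8.9 77.3] turn [0.0148 0.003  0.0024]
caps [[np.float64(0.6042), np.float64(-0.3948)], [np.float64(0.4931), np.float64(-0.3754)], [np.float64(0.4159), np.float64(-0.2734)], [np.float64(0.3932), np.float64(-0.31)]]
```

```bash
python3 -m crank '[[0,-5,10,0.015,0.003,0.002,0.2],[0,-4,20,0,0,0,0.2],[0,0,20,0,0,0,0.2],[0,0,15,0,0,0,0.2],[0,0,8,0,0,0,0.2],[0,0,4,0,0,0,0.2],[0,0,0,0,0,0,0.2],[0,0,0,0,0,0,0.2],[0,0,0,0,0,0,0.2],[0,0,0,0,0,0,0.2]]'
python3 - <<'E'
from h import *
o=ctrl.get_obs();go(.4541,-.1545,.053)
im=get_image("wrist");C=cam("wrist",o);print(proj(C,(.4541,-.1545,.065)));cv2.imwrite("pics/w6.png",im[100:400,160:480,::-1])
E
```

```text
t: 23.1
tool_pos: [0.4523, -0.1541, 0.0545]
tool_rot: [-2.07, -2.361, 0.001]
contact_force: [0.6, 0.2, 0.3]
opening: 0.0513
grip_force: 0.0
delta mm [-0.7  1.7  1.5] turn [-0.0012 -0.0007  0.0002]
[318.1177 285.4179]
```

View pics/w6.png

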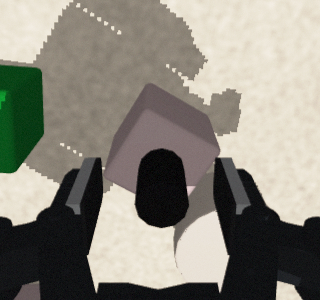

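The cap is centred between the fingers at crop (161,188). Gripping.

```bash
python3 -m crank '[[0,1,2,0,0,0,0.2],[0,0,0,0,0,0,-1],[0,0,0,0,0,0,-1],[0,0,0,0,0,0,-1],[0,0,0,0,0,0,-1],[0,0,0,0,0,0,-1],[0,0,0,0,0,0,-1],[0,0,0,0,0,0,-1],[0,0,0,0,0,0,-1],[0,0,0,0,0,0,-1]]' 40
python3 -m crank '[[0,0,-5,0,0,0,-1],[0,0,-20,0,0,0,-1],[0,0,-30,0,0,0,-1],[0,0,-35,0,0,0,-1],[0,0,-35,0,0,0,-1],[0,0,-35,0,0,0,-1],[0,0,-20,0,0,0,-1],[0,0,-10,0,0,0,-1],[0,0,0,0,0,0,-1],[0,0,0,0,0,0,-1]]'
python3 -c "
from h import *
go(*b2w(-.032,-.08),.060)"
```

```text
t: 23.98
tool_pos: [0.4524, -0.1535, 0.0513]
tool_rot: [-2.069, -2.359, 0.001]
contact_force: [0.6, 0.6, -0.3]
opening: 0.0212
grip_force: 39.1
t: 24.82
tool_pos: [0.4527, -0.1536, 0.2405]
tool_rot: [-2.068, -2.359, 0.002]
contact_force: [0.8, 0.4, -1.8]
opening: 0.0207
grip_force: 39.3
delta mm [165.6 111.4 180.4] turn [-0.0039 -0.0025  0.0001]
```

```bash
python3 -m crank '[[6,5,0,-0.004,-0.002,0,-1],[14,10,0,0,0,0,-1],[20,13,0,0,0,0,-1],[22,15,0,0,0,0,-1],[22,15,0,0,0,0,-1],[22,15,0,0,0,0,-1],[22,15,0,0,0,0,-1],[20,12,0,0,0,0,-1],[12,8,0,0,0,0,-1],[6,3,0,0,0,0,-1]]'
python3 -m crank '[[0,0,0,0,0,0,-1],[0,0,5,0,0,0,-1],[0,0,20,0,0,0,-1],[0,0,25,0,0,0,-1],[0,0,25,0,0,0,-1],[0,0,25,0,0,0,-1],[0,0,20,0,0,0,-1],[0,0,15,0,0,0,-1],[0,0,8,0,0,0,-1],[0,0,0,0,0,0,-1]]'
python3 -c "
from h import *
go(*b2w(-.032,-.08),.059)
caps()"
```

```text
t: 25.65
tool_pos: [0.5408, 0.0276, 0.2384]
tool_rot: [-2.066, -2.362, 0.002]
contact_force: [-0.2, 0.2, -1.0]
opening: 0.0209
grip_force: 39.3
t: 26.48
tool_pos: [0.5393, 0.0246, 0.0954]
tool_rot: [-2.071, -2.358, 0.004]
contact_force: [-0.3, 0.6, -0.7]
opening: 0.0207
grip_force: 39.3
delta mm [ 0.7  1.6 36.4] turn [-0.0041 -0.001  -0.0012]
caps [[np.float64(0.6049), np.float64(-0.3944)], [np.float64(0.4931), np.float64(-0.3752)], [np.float64(0.3932), np.float64(-0.3098)]]
```

```bash
python3 -m crank '[[1,2,10,-0.004,0,0,-1],[0,0,10,0,0,0,-1],[0,0,8,0,0,0,-1],[0,0,6,0,0,0,-1],[0,0,4,0,0,0,-1],[0,0,1,0,0,0,-1],[0,0,0,0,0,0,-1],[0,0,0,0,0,0,-1],[0,0,0,0,0,0,-1],[0,0,0,0,0,0,-1]]'
```

```text
t: 27.37
tool_pos: [0.544, 0.0265, 0.0599]
tool_rot: [2.068, 2.359, 0.007]
contact_force: [1.0, -0.1, -0.6]
opening: 0.0209
grip_force: 39.3
```

```bash
python3 -m crank '[[0,0,2,0,0,0,-1],[0,0,2,0,0,0,-1],[0,0,0,0,0,0,-1],[0,0,0,0,0,0,-1],[0,0,0,0,0,0,-0.25],[0,0,0,0,0,0,-0.25],[0,0,0,0,0,0,-0.25],[0,0,0,0,0,0,-0.25],[0,0,0,0,0,0,-0.25],[0,0,-10,0,0,0,-0.25]]'
python3 -m crank '[[0,0,-30,-0.006,0,0,-0.25],[0,0,-40,0,0,0,-0.25],[0,0,-40,0,0,0,-0.25],[0,0,-40,0,0,0,-0.1],[-15,-4,-15,0,0,0,0.2],[-30,-8,0,0,0,0,0.2],[-38,-10,0,0,0,0,0.2],[-38,-10,0,0,0,0,0.2],[-38,-10,0,0,0,0,0.2],[-38,-10,0,0,0,0,0.2]]'
python3 -m crank '[[-38,-10,0,0,0,0,0.2],[-38,-10,0,0,0,0,0.2],[-38,-10,0,0,0,0,0.2],[-38,-10,0,0,0,0,0.2],[-30,-6,15,0,0,0,0.2],[-12,-2,20,0,0,0,0.2],[0,0,25,0,0,0,0.2],[0,0,25,0,0,0,0.2],[0,0,15,0,0,0,0.2],[0,0,0,0,0,0,0.2]]'
python3 -c "
from h import *
go(.493,-.375,.053)
caps()"
```

```text
t: 28.2
tool_pos: [0.5416, 0.0267, 0.0633]
tool_rot: [-2.071, -2.362, -0.002]
contact_force: [-0.9, -0.9, -0.2]
opening: 0.0317
grip_force: 0.0
t: 29.03
tool_pos: [0.5156, -0.1774, 0.2309]
tool_rot: [2.065, 2.356, 0.014]
contact_force: [0.2, -0.1, 0.1]
opening: 0.0515
grip_force: 0.0
t: 29.87
tool_pos: [0.4928, -0.3724, 0.125]
tool_rot: [-2.071, -2.361, -0.014]
contact_force: [-0.2, 0.9, -1.3]
opening: 0.0513
grip_force: 0.0
delta mm [-3.  -0.6 72. ] turn [ 0.0061 -0.0062 -0.0003]
caps [[np.float64(0.3843), np.float64(-0.4106)], [np.float64(0.3911), np.float64(-0.4795)]]
```

```bash
python3 -m crank '[[-3,-1,10,0.006,-0.006,0,0.2],[0,0,20,0,0,0,0.2],[0,0,20,0,0,0,0.2],[0,0,12,0,0,0,0.2],[0,0,6,0,0,0,0.2],[0,0,4,0,0,0,0.2],[0,0,0,0,0,0,0.2],[0,0,0,0,0,0,0.2],[0,0,0,0,0,0,0.2],[0,0,0,0,0,0,0.2]]'
python3 - <<'E'
from h import *
o=ctrl.get_obs();go(.493,-.375,.052)
im=get_image("wrist");C=cam("wrist",o);print(proj(C,(.493,-.375,.065)))
print([(p+[240,200],s) for p,s in blobs(im[200:350,270:370],(0,0,0),(45,45,45),200,5000)])
cv2.imwrite("pics/w7.png",im[100:400,160:480,::-1])
E
```

```text
t: 30.75
tool_pos: [0.4954, -0.3782, 0.0586]
tool_rot: [2.065, 2.355, -0.001]
contact_force: [-0.2, 0.2, -0.6]
opening: 0.0513
grip_force: 0.0
delta mm [ 3.6 -2.   6.5] turn [0.0063 0.0076 0.0002]
[309.9261 272.392 ]
[(array([281.9, 275.3]), np.int32(3174))]
```

View pics/w7.png

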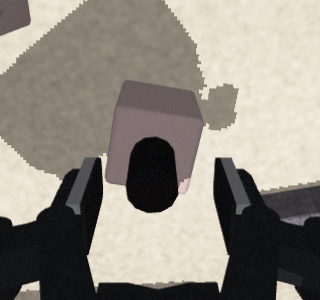

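The cap is again between the fingers, at crop (152,175).

```bash
python3 -m crank '[[3,-2,3,0.006,0.007,0,0.2],[0,0,3,0,0,0,0.2],[0,0,0,0,0,0,-1],[0,0,0,0,0,0,-1],[0,0,0,0,0,0,-1],[0,0,0,0,0,0,-1],[0,0,0,0,0,0,-1],[0,0,0,0,0,0,-1],[0,0,0,0,0,0,-1],[0,0,0,0,0,0,-1]]' 40
python3 -m crank '[[0,0,-5,0,0,0,-1],[0,0,-20,0,0,0,-1],[0,0,-30,0,0,0,-1],[0,0,-35,0,0,0,-1],[0,0,-35,0,0,0,-1],[0,0,-35,0,0,0,-1],[0,0,-20,0,0,0,-1],[0,0,-10,0,0,0,-1],[0,0,0,0,0,0,-1],[0,0,0,0,0,0,-1]]'
python3 -c "
from h import *
go(*b2w(.032,.08),.060)"
```

```text
t: 31.63
tool_pos: [0.4924, -0.3748, 0.0511]
tool_rot: [-2.07, -2.361, 0.0]
contact_force: [-0.8, -0.0, -0.8]
opening: 0.0211
grip_force: 39.2
t: 32.47
tool_pos: [0.4925, -0.3748, 0.2406]
tool_rot: [-2.07, -2.36, 0.0]
contact_force: [-0.0, 0.1, -2.5]
opening: 0.0208
grip_force: 39.2
delta mm [550.3 164.4 181.2] turn [-0.0015 -0.0016  0.0001]
```

```bash
python3 -m crank '[[10,3,0,0,0,0,-1],[20,6,0,0,0,0,-1],[28,9,0,0,0,0,-1],[32,10,0,0,0,0,-1],[32,10,0,0,0,0,-1],[32,10,0,0,0,0,-1],[32,10,0,0,0,0,-1],[32,10,0,0,0,0,-1],[32,10,0,0,0,0,-1],[32,10,0,0,0,0,-1]]' >/dev/null
python3 -m crank '[[32,10,0,0,0,0,-1],[32,10,0,0,0,0,-1],[32,10,0,0,0,0,-1],[32,10,0,0,0,0,-1],[32,10,0,0,0,0,-1],[32,10,0,0,0,0,-1],[32,10,0,0,0,0,-1],[24,6,0,0,0,0,-1],[14,0,0,0,0,0,-1],[6,0,0,0,0,0,-1]]'
python3 -c "
from h import *
go(*b2w(.032,.08),.0585)
caps()"
```

```text
t: 34.13
tool_pos: [0.5816, 0.1937, 0.239]
tool_rot: [-2.065, -2.361, 0.006]
contact_force: [-0.8, -0.4, -1.3]
opening: 0.0209
grip_force: 39.3
delta mm [ -1.6   2.5 180.4] turn [-0.0056 -0.0011  0.0028]
caps [[np.float64(0.6047), np.float64(-0.3944)], [np.float64(0.393), np.float64(-0.3098)]]
```

```bash
python3 -m crank '[[-2,2,0,-0.006,-0.001,0.002,-1],[0,0,5,0,0,0,-1],[0,0,20,0,0,0,-1],[0,0,25,0,0,0,-1],[0,0,25,0,0,0,-1],[0,0,25,0,0,0,-1],[0,0,20,0,0,0,-1],[0,0,15,0,0,0,-1],[0,0,8,0,0,0,-1],[0,0,0,0,0,0,-1]]'
python3 -c "
from h import *
go(*b2w(.032,.08),.0575)"
```

```text
t: 35.02
tool_pos: [0.5848, 0.1883, 0.0958]
tool_rot: [2.075, 2.358, -0.0]
contact_force: [-0.4, -0.5, -1.4]
opening: 0.0205
grip_force: 39.3
delta mm [ 4.3 -1.  38.3] turn [ 0.0003  0.0005 -0.0037]
```

```bash
python3 -m crank '[[3,-1,10,0,0,-0.003,-1],[0,0,10,0,0,0,-1],[0,0,8,0,0,0,-1],[0,0,6,0,0,0,-1],[0,0,4,0,0,0,-1],[0,0,1,0,0,0,-1],[0,0,0,0,0,0,-1],[0,0,0,0,0,0,-1],[0,0,0,0,0,0,-1],[0,0,0,0,0,0,-1]]'
```

```text
t: 35.85
tool_pos: [0.5856, 0.193, 0.0603]
tool_rot: [2.067, 2.36, 0.007]
contact_force: [-0.4, -0.5, -0.5]
opening: 0.0209
grip_force: 39.3
```

```bash
python3 -m crank '[[0,0,2,0,0,0,-1],[0,0,2,0,0,0,-1],[0,0,0,0,0,0,-1],[0,0,0,0,0,0,-1],[0,0,0,0,0,0,-0.25],[0,0,0,0,0,0,-0.25],[0,0,0,0,0,0,-0.25],[0,0,0,0,0,0,-0.25],[0,0,0,0,0,0,-0.25],[0,0,-10,0,0,0,-0.25]]'
python3 -m crank '[[0,0,-30,-0.006,0,0,-0.25],[0,0,-40,0,0,0,-0.25],[0,0,-40,0,0,0,-0.25],[0,0,-40,0,0,0,-0.1],[-15,-8,-15,0,0,0,0.2],[-28,-15,0,0,0,0,0.2],[-35,-19,0,0,0,0,0.2],[-35,-19,0,0,0,0,0.2],[-35,-19,0,0,0,0,0.2],[-35,-19,0,0,0,0,0.2]]'
python3 -m crank '[[-35,-19,0,0,0,0,0.2],[-35,-19,0,0,0,0,0.2],[-35,-19,0,0,0,0,0.2],[-35,-19,0,0,0,0,0.2],[-35,-19,0,0,0,0,0.2],[-35,-19,0,0,0,0,0.2],[-35,-19,0,0,0,0,0.2],[-30,-13,15,0,0,0,0.2],[-12,-7,20,0,0,0,0.2],[-3,-2,20,0,0,0,0.2]]'
python3 -c "
from h import *
go(.393,-.3098,.052)"
```

```text
t: 36.68
tool_pos: [0.5834, 0.1925, 0.0635]
tool_rot: [2.07, 2.363, 0.0]
contact_force: [-0.1, 0.0, 0.3]
opening: 0.0322
grip_force: 0.0
t: 37.52
tool_pos: [0.5086, -0.0031, 0.2305]
tool_rot: [2.063, 2.358, 0.014]
contact_force: [1.5, -1.1, -0.1]
opening: 0.0511
grip_force: 0.0
t: 38.35
tool_pos: [0.3939, -0.3127, 0.174]
tool_rot: [2.068, 2.351, 0.011]
contact_force: [1.0, 0.6, -0.2]
opening: 0.0511
grip_force: 0.0
delta mm [  3.4  -2.1 122. ] turn [ 0.0124  0.0032 -0.0027]
```

```bash
python3 -m crank '[[3,-2,10,0.012,0.003,-0.002,0.2],[0,0,25,0,0,0,0.2],[0,0,30,0,0,0,0.2],[0,0,25,0,0,0,0.2],[0,0,15,0,0,0,0.2],[0,0,8,0,0,0,0.2],[0,0,4,0,0,0,0.2],[0,0,2,0,0,0,0.2],[0,0,0,0,0,0,0.2],[0,0,0,0,0,0,0.2]]'
python3 - <<'E'
from h import *
o=ctrl.get_obs();go(.393,-.3098,.052)
im=get_image("wrist");C=cam("wrist",o);print(proj(C,(.393,-.3098,.065)))
cv2.imwrite("pics/w8.png",im[100:400,160:480,::-1])
print([(p+[270,200],s) for p,s in blobs(im[200:370,270:370],(0,0,0),(45,45,45),200,5000)])
E
```

```text
t: 39.18
tool_pos: [0.3931, -0.3072, 0.0553]
tool_rot: [-2.067, -2.365, -0.002]
contact_force: [-0.8, -0.7, 0.7]
opening: 0.0511
grip_force: 0.0
delta mm [-2.5 -0.4  3.3] turn [ 0.0004 -0.001   0.0034]
[313.3724 288.0203]
[(array([315.8, 290.9]), np.int32(3338))]
```

```bash
python3 -m crank '[[-2,0,2,0,0,0.003,0.2],[0,0,2,0,0,0,0.2],[0,0,0,0,0,0,-1],[0,0,0,0,0,0,-1],[0,0,0,0,0,0,-1],[0,0,0,0,0,0,-1],[0,0,0,0,0,0,-1],[0,0,0,0,0,0,-1],[0,0,0,0,0,0,-1],[0,0,0,0,0,0,-1]]' 40
python3 -m crank '[[0,0,-5,0,0,0,-1],[0,0,-20,0,0,0,-1],[0,0,-30,0,0,0,-1],[0,0,-35,0,0,0,-1],[0,0,-35,0,0,0,-1],[0,0,-35,0,0,0,-1],[0,0,-20,0,0,0,-1],[0,0,-10,0,0,0,-1],[0,0,0,0,0,0,-1],[0,0,0,0,0,0,-1]]'
python3 -c "
from h import *
go(*b2w(-.032,.08),.060)"
```

```text
t: 40.07
tool_pos: [0.3925, -0.3086, 0.0499]
tool_rot: [-2.07, -2.36, -0.002]
contact_force: [0.2, 0.5, 0.8]
opening: 0.0207
grip_force: 39.1
t: 40.9
tool_pos: [0.3924, -0.3087, 0.2389]
tool_rot: [-2.068, -2.359, -0.002]
contact_force: [0.4, -0.1, -1.6]
opening: 0.0208
grip_force: 39.2
delta mm [471.3 191.  180.4] turn [-0.0017 -0.004   0.0002]
```

```bash
python3 -m crank '[[10,4,0,-0.002,-0.004,0,-1],[20,8,0,0,0,0,-1],[28,12,0,0,0,0,-1],[32,13,0,0,0,0,-1],[32,13,0,0,0,0,-1],[32,13,0,0,0,0,-1],[32,13,0,0,0,0,-1],[32,13,0,0,0,0,-1],[32,13,0,0,0,0,-1],[32,13,0,0,0,0,-1]]' >/dev/null
python3 -m crank '[[32,13,0,0,0,0,-1],[32,13,0,0,0,0,-1],[32,13,0,0,0,0,-1],[32,13,0,0,0,0,-1],[28,12,0,0,0,0,-1],[18,7,0,0,0,0,-1],[10,4,0,0,0,0,-1],[4,0,0,0,0,0,-1],[0,0,0,0,0,0,-1],[0,0,0,0,0,0,-1]]'
python3 -c "
from h import *
go(*b2w(-.032,.08),.055)"
```

```text
t: 42.57
tool_pos: [0.5191, 0.181, 0.2386]
tool_rot: [2.071, 2.361, -0.003]
contact_force: [-0.4, -1.2, -0.8]
opening: 0.0208
grip_force: 39.2
delta mm [  3.3   1.3 183.6] turn [-0.0007  0.0017 -0.0003]
```

```bash
python3 -m crank '[[3,1,0,0,0.001,0,-1],[0,0,5,0,0,0,-1],[0,0,20,0,0,0,-1],[0,0,25,0,0,0,-1],[0,0,25,0,0,0,-1],[0,0,25,0,0,0,-1],[0,0,20,0,0,0,-1],[0,0,15,0,0,0,-1],[0,0,8,0,0,0,-1],[0,0,0,0,0,0,-1]]'
python3 -m crank '[[0,0,10,0,0,0,-1],[0,0,10,0,0,0,-1],[0,0,8,0,0,0,-1],[0,0,6,0,0,0,-1],[0,0,3,0,0,0,-1],[0,0,0,0,0,0,-1],[0,0,0,0,0,0,-1],[0,0,0,0,0,0,-1],[0,0,0,0,0,0,-1],[0,0,0,0,0,0,-1]]'
python3 -c "
from h import *
go(*b2w(-.032,.08),.055)"
```

```text
t: 43.4
tool_pos: [0.5188, 0.1839, 0.0941]
tool_rot: [-2.071, -2.36, 0.004]
contact_force: [-0.1, 0.3, -1.3]
opening: 0.0208
grip_force: 39.3
t: 44.23
tool_pos: [0.5207, 0.1849, 0.0599]
tool_rot: [2.071, 2.361, 0.002]
contact_force: [0.0, 0.0, -1.5]
opening: 0.0209
grip_force: 40.1
delta mm [-0.7 -1.   4.9] turn [0.0016 0.     0.0001]
```

Down about 4 mm more, then release, raise, and look at the result.

```bash
python3 -m crank '[[0,0,2,0,0,0,-1],[0,0,2,0,0,0,-1],[0,0,0,0,0,0,-1],[0,0,0,0,0,0,-1],[0,0,0,0,0,0,-0.25],[0,0,0,0,0,0,-0.25],[0,0,0,0,0,0,-0.25],[0,0,0,0,0,0,-0.25],[0,0,0,0,0,0,-0.25],[0,0,-10,0,0,0,-0.25]]'
python3 -m crank '[[0,0,-30,0,0,0,-0.25],[0,0,-40,0,0,0,-0.25],[0,0,-40,0,0,0,-0.25],[0,0,-40,0,0,0,-0.1],[-20,0,-30,0,0,0,0.2],[-25,10,-15,0,0,0,0.2],[-25,15,0,0,0,0,0.2],[-20,15,0,0,0,0,0.2],[-10,10,0,0,0,0,0.2],[0,0,0,0,0,0,0.2]]'
python3 - <<'E'
from h import *
o=ctrl.get_obs();go(*b2w(.105,-.028),.10,o)
im=get_image("wrist");cv2.imwrite("pics/w9.png",im[:,:,::-1]);caps('pics/t9.png')
E
```

```text
t: 45.07
tool_pos: [0.522, 0.1853, 0.0659]
tool_rot: [2.07, 2.36, 0.006]
contact_force: [0.5, -0.1, 0.2]
opening: 0.0322
grip_force: 0.0
t: 45.9
tool_pos: [0.5839, 0.0904, 0.2598]
tool_rot: [-2.074, -2.359, 0.001]
contact_force: [-1.0, 0.4, 0.6]
opening: 0.0512
grip_force: 0.0
delta mm [ -6.4  85.9 159.8] turn [-0.0005  0.0004 -0.0025]
caps []
```

View pics/w9.png

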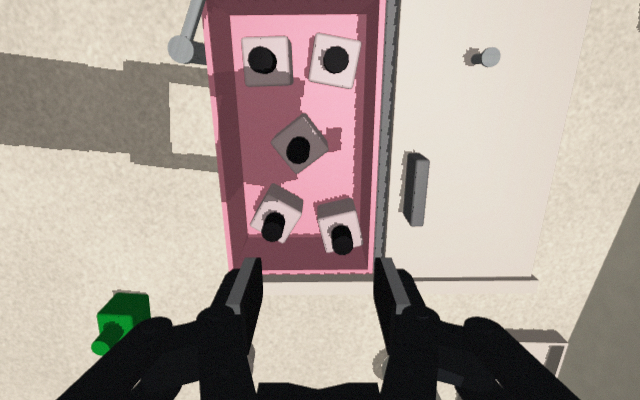

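All five bottles stand upright in the compartment. The fin is at (415,190). Next: grip it and shut the cover.

```bash
python3 -m crank '[[-2,10,0,0,0,-0.002,0.2],[-2,18,5,0,0,0,0.2],[-2,20,15,0,0,0,0.2],[0,18,20,0,0,0,0.2],[0,12,25,0,0,0,0.2],[0,6,25,0,0,0,0.2],[0,2,20,0,0,0,0.2],[0,0,15,0,0,0,0.2],[0,0,5,0,0,0,0.2],[0,0,0,0,0,0,0.2]]'
python3 -c "
from h import *
go(*b2w(.105,-.028),.10)"
```

```text
t: 46.83
tool_pos: [0.6678, 0.0983, 0.1287]
tool_rot: [-2.067, -2.364, 0.003]
contact_force: [-0.2, -0.3, 0.1]
opening: 0.0511
grip_force: 0.0
delta mm [-3.6  1.6 28.7] turn [-0.0025 -0.0003  0.003 ]
```

```bash
python3 -m crank '[[-3,1,8,-0.002,0,0.003,0.2],[0,0,10,0,0,0,0.2],[0,0,8,0,0,0,0.2],[0,0,0,0,0,0,0.2],[0,0,0,0,0,0,-1],[0,0,0,0,0,0,-1],[0,0,0,0,0,0,-1],[0,0,0,0,0,0,-1],[0,0,0,0,0,0,-1],[0,0,0,0,0,0,-1]]' 40
python3 -m crank '[[0,0,0,0,0,0,-1],[0,0,0,0,0,0,-1],[0,0,0,0,0,0,-1],[0,-5,0,0,0,0,-1],[0,-8,0,0,0,0,-1],[0,-10,0,0,0,0,-1],[0,-10,0,0,0,0,-1],[0,-10,0,0,0,0,-1],[0,-10,0,0,0,0,-1],[0,-10,0,0,0,0,-1]]'
python3 -c "
from h import *
go(*b2w(-.055,-.028),.10)"
```

```text
t: 47.67
tool_pos: [0.67, 0.0947, 0.1055]
tool_rot: [2.071, 2.361, 0.001]
contact_force: [-5.3, 0.4, 4.5]
opening: 0.0109
grip_force: 41.3
t: 48.5
tool_pos: [0.6082, 0.0863, 0.1056]
tool_rot: [2.069, 2.358, 0.006]
contact_force: [2.1, -1.4, 3.5]
opening: 0.0111
grip_force: 41.3
delta mm [  0.5 -97.9   5. ] turn [ 0.0058  0.001  -0.0007]
```

```bash
python3 -m crank '[[0,-10,0,0,0,0,-1],[0,-12,0,0,0,0,-1],[0,-12,0,0,0,0,-1],[0,-12,0,0,0,0,-1],[0,-12,0,0,0,0,-1],[0,-12,0,0,0,0,-1],[0,-10,0,0,0,0,-1],[0,-8,0,0,0,0,-1],[0,-5,0,0,0,0,-1],[0,-2,0,0,0,0,-1]]'
python3 -m crank '[[0,-2,0,0,0,0,-1],[0,-2,0,0,0,0,-1],[0,-1,0,0,0,0,-1],[0,-1,0,0,0,0,-1],[0,0,0,0,0,0,-1],[0,0,0,0,0,0,-1],[0,0,0,0,0,0,-1],[0,0,0,0,0,0,-1],[0,0,0,0,0,0,-1],[0,0,0,0,0,0,-1]]'
python3 -c "
from h import *
go(*b2w(-.055,-.028),.10)"
```

```text
t: 49.33
tool_pos: [0.5139, 0.0733, 0.1055]
tool_rot: [2.069, 2.357, 0.004]
contact_force: [3.6, -4.4, 4.8]
opening: 0.0112
grip_force: 41.5
t: 50.17
tool_pos: [0.5113, 0.0729, 0.1055]
tool_rot: [2.066, 2.353, 0.013]
contact_force: [14.7, -2.8, -2.8]
opening: 0.0111
grip_force: 40.9
delta mm [ 1.1 -0.1  5.5] turn [ 0.0134  0.0023 -0.0012]
```

The cover is shut: it travelled 160 mm and pressed the stop at about 15 N. Release and go to the latch knob.

```bash
python3 -m crank '[[0,3,0,0,0,0,-0.4],[0,0,0,0,0,0,-0.4],[0,0,0,0,0,0,0],[0,0,0,0,0,0,0],[0,0,-5,0,0,0,0],[0,0,-20,0,0,0,0],[0,0,-30,0,0,0,0],[0,0,-30,0,0,0,0.2],[0,0,-15,0,0,0,0.2],[0,0,0,0,0,0,0.2]]'
python3 -m crank '[[10,0,0,0.01,0,0,0.2],[20,2,0,0,0,0,0.2],[28,2,0,0,0,0,0.2],[32,3,0,0,0,0,0.2],[32,3,0,0,0,0,0.2],[32,3,0,0,0,0,0.2],[28,3,0,0,0,0,0.2],[18,1,0,0,0,0,0.2],[8,0,0,0,0,0,0.2],[0,0,0,0,0,0,0.2]]'
python3 - <<'E'
from h import *
o=ctrl.get_obs();go(*b2w(-.038,.181),.12,o)
im=get_image("wrist");cv2.imwrite("pics/w10.png",im[:,:,::-1]);np.save("w10.npy",[o["tool_pos"],o["tool_rot"]])
print(proj(cam("wrist",o),[*b2w(-.038,.181),.142]))
E
```

```text
t: 51.0
tool_pos: [0.5129, 0.0741, 0.2097]
tool_rot: [2.067, 2.355, 0.012]
contact_force: [0.7, -0.9, 1.3]
opening: 0.0514
grip_force: 0.0
t: 51.83
tool_pos: [0.4989, 0.2837, 0.2019]
tool_rot: [-2.065, -2.359, 0.014]
contact_force: [-1.1, -0.9, -0.2]
opening: 0.0512
grip_force: 0.0
delta mm [-0.4  2.7 81.9] turn [-0.0109  0.0008  0.0018]
[319.1051 222.5924]
```

View pics/w10.png

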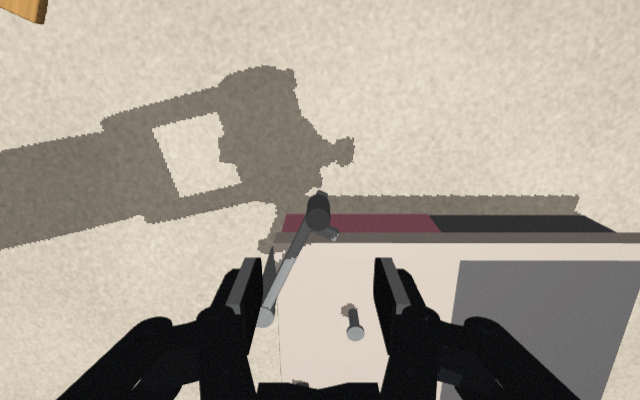

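The knob top is at (319,219) as predicted, the hinge at (265,317), and the pin top at (355,333) with its base at (348,310).

```bash
python3 - <<'E'
from h import *
p=np.load("w10.npy");C=cam("wrist",{"tool_pos":p[0],"tool_rot":p[1]})
for n,u,z in(("hinge",(265,317),.112),("knob",(319,219),.142),("pinbase",(348,308),.095),("pintop",(355,333),.115),("pintop",(355,333),.125)):print(n,z,w2b(plane(C,u,z))*1e3)
H=np.array([-85.5,85.]);
for d in (64,56,48,40,32,24,16,8,0):
    a=np.radians(d);print(d,(H+107*np.array([np.cos(a),np.sin(a)])).round(1))
E
```

```text
hinge 0.112 [-81.3236  85.7241]
knob 0.142 [-38.0767 183.4487]
pinbase 0.095 [-13.2682  82.4951]
pintop 0.115 [-8.7794 73.3982]
pintop 0.125 [-10.0103  81.8172]
64 [-38.6 181.2]
56 [-25.7 173.7]
48 [-13.9 164.5]
40 [ -3.5 153.8]
32 [  5.2 141.7]
24 [ 12.2 128.5]
16 [ 17.4 114.5]
8 [20.5 99.9]
0 [21.5 85. ]
```

```bash
python3 -m crank '[[1,2,10,-0.011,0,0.002,0.2],[0,0,20,0,0,0,0.2],[0,0,20,0,0,0,0.2],[0,0,14,0,0,0,0.2],[0,0,8,0,0,0,0.2],[0,0,4,0,0,0,0.2],[0,0,0,0,0,0,0.2],[0,0,0,0,0,0,0.2],[0,0,0,0,0,0,0.2],[0,0,0,0,0,0,0.2]]' 30
python3 -c "
from h import *
go(*b2w(-.038,.182),.124)"
```

```text
t: 52.72
tool_pos: [0.5033, 0.284, 0.1295]
tool_rot: [2.072, 2.356, 0.008]
contact_force: [-0.0, 0.1, 0.2]
opening: 0.0514
grip_force: 0.0
delta mm [ 0.9 -2.7  5.4] turn [ 0.0062 -0.0005 -0.0028]
```

```bash
python3 -m crank '[[1,-2,3,0.006,0,-0.003,0.2],[0,0,2,0,0,0,0.2],[0,0,0,0,0,0,-1],[0,0,0,0,0,0,-1],[0,0,0,0,0,0,-1],[0,0,0,0,0,0,-1],[0,0,0,0,0,0,-1],[0,0,0,0,0,0,-1],[0,0,0,0,0,0,-1],[0,0,0,0,0,0,-1]]' 30
python3 -c "
from h import *
o=ctrl.get_obs();print(w2b(o['tool_pos'])*1e3,o['contact_force'])"
```

```text
t: 53.55
tool_pos: [0.5004, 0.2843, 0.1231]
tool_rot: [-2.07, -2.361, 0.003]
contact_force: [-1.0, -0.2, 0.0]
opening: 0.0145
grip_force: 29.3
[-38.2324 181.8583] [-0.9602 -0.242   0.0187]
```

```bash
python3 -m crank '[[-3.6,6.5,0,0,0,0,-1],[-3.9,6.4,0,0,0,0,-1],[-4.5,6,0,0,0,0,-1],[-4.7,5.8,0,0,0,0,-1],[-5.2,5.3,0,0,0,0,-1],[-5.5,5.1,0,0,0,0,-1],[-5.9,4.5,0,0,0,0,-1],[-6.2,4.2,0,0,0,0,-1],[-6.5,3.7,0,0,0,0,-1],[-6.7,3.3,0,0,0,0,-1]]'
python3 -c "
from h import *
o=ctrl.get_obs();b=w2b(o['tool_pos'])*1e3;print(b,o['contact_force'],np.degrees(np.arctan2(b[1]-85,b[0]+85.5)))"
```

```text
t: 54.38
tool_pos: [0.558, 0.2378, 0.1231]
tool_rot: [-2.07, -2.361, 0.004]
contact_force: [-4.3, 0.7, 4.1]
opening: 0.0148
grip_force: 29.8
[ 12.8637 128.2319] [-4.3324  0.7358  4.1147] 23.72600350595293
```

```bash
python3 -m crank '[[-7,2.6,0,0,0,0,-1],[-7,2.4,0,0,0,0,-1],[-7.2,1.8,0,0,0,0,-1],[-7.4,1.3,0,0,0,0,-1],[-7.4,0.8,0,0,0,0,-1],[-5,0.2,0,0,0,0,-1],[-2.5,0,0,0,0,0,-1],[-2,0,0,0,0,0,-1],[0,0,0,0,0,0,-1],[0,0,0,0,0,0,-1]]'
python3 - <<'E'
from h import *
o=ctrl.get_obs();b=w2b(o['tool_pos'])*1e3;print(b,o['contact_force'],np.degrees(np.arctan2(b[1]-85,b[0]+85.5)))
im=get_image("wrist");cv2.imwrite("pics/w11.png",im[:,:,::-1])
E
```

```text
t: 55.22
tool_pos: [0.5713, 0.1989, 0.1231]
tool_rot: [-2.065, -2.356, -0.006]
contact_force: [-7.1, 15.5, 3.8]
opening: 0.0146
grip_force: 29.9
[20.9918 87.9354] [-7.0623 15.5267  3.8061] 1.5789131262173395
```

View pics/w11.png

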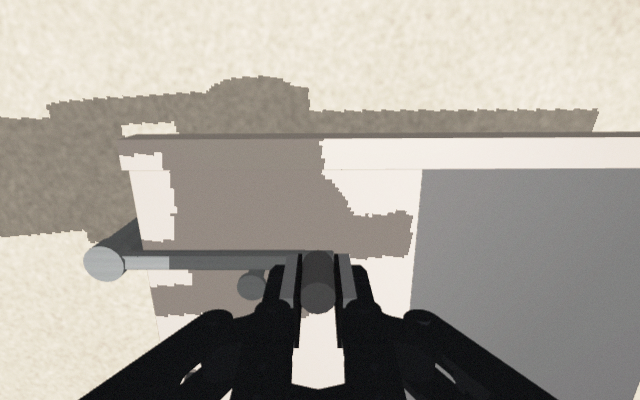

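The latch bar lies parallel to the rail, with the pin at (250,286) inside the hook, and it is pressing on its stop. Release, raise, and check.

```bash
python3 -m crank '[[0,0,0,0,0,0,-0.3],[0,0,0,0,0,0,-0.3],[0,0,0,0,0,0,-0.3],[0,0,0,0,0,0,-0.3],[0,0,-5,0,0,0,-0.3],[0,0,-20,0,0,0,-0.3],[0,0,-30,0,0,0,-0.3],[0,0,-35,0,0,0,-0.3],[0,0,-35,0,0,0,-0.3],[0,0,-20,0,0,0,-0.3]]'
python3 -m crank '[[-5,-5,-10,0,0,0,0],[-5,-15,-10,0,0,0,0],[-5,-20,-10,0,0,0,0],[-5,-20,0,0,0,0,0],[-5,-20,0,0,0,0,0],[-5,-20,0,0,0,0,0],[-5,-20,0,0,0,0,0],[-5,-15,0,0,0,0,0],[0,-10,0,0,0,0,0],[0,0,0,0,0,0,0]]'
python3 - <<'E'
from h import *
o=ctrl.get_obs()
im=get_image("wrist");cv2.imwrite("pics/w12.png",im[:,:,::-1])
C=cam("wrist",o);np.save("w12.npy",[o["tool_pos"],o["tool_rot"]])
print("hinge",proj(C,[*b2w(-.0855,.085),.112]),"knob shut",proj(C,[*b2w(.0215,.085),.142]))
E
```

```text
t: 56.1
tool_pos: [0.5745, 0.1948, 0.2734]
tool_rot: [2.07, 2.36, 0.006]
contact_force: [0.7, -0.6, 0.2]
opening: 0.0297
grip_force: 0.0
t: 56.93
tool_pos: [0.4328, 0.1355, 0.2973]
tool_rot: [-2.071, -2.36, 0.004]
contact_force: [-0.2, 0.9, -0.1]
opening: 0.0425
grip_force: 0.0
hinge [358.5276 128.4857] knob shut [488.1816 133.3058]
```

View pics/w12.png

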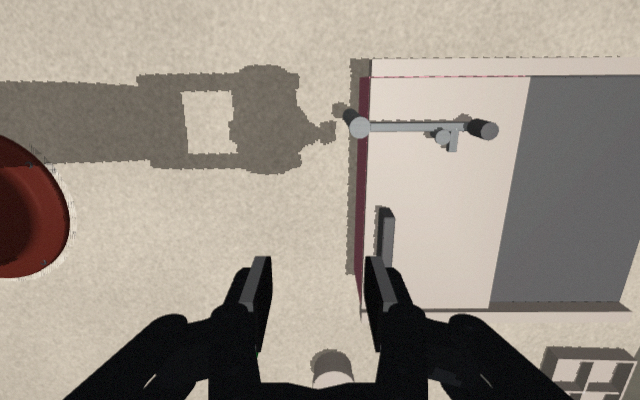

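The hook sits round the pin at (443,135), and the knob at (489,131) is within about 2 px of its shut position. A gentle extra push from outside will confirm the latch is on its stop.

```bash
python3 - <<'E'
from h import *
p=np.load("w12.npy");C=cam("wrist",{"tool_pos":p[0],"tool_rot":p[1]})
h=plane(C,(360,128),.112);k=plane(C,(489,131),.142);v=k-h
print(np.linalg.norm(v),np.degrees(np.arctan2(v[1],v[0]))-7.82,w2b(h),w2b(k))
a=plane(C,(372,124.5),.112);b=plane(C,(465,123),.112);print(np.degrees(np.arctan2(*(b-a)[::-1]))-7.82)
go(*b2w(.024,.125),.20)
E
```

```text
0.10603569751629467 0.48720801427310967 [-0.0841  0.0854] [0.0219 0.0869]
0.6439105797599023
delta mm [ 81.8 147.9  97.1] turn [-0.0023  0.0003 -0.0004]
```

```bash
python3 - <<'E'
from h import *
im=cv2.imread("pics/w12.png");cv2.imwrite("pics/w12c.png",cv2.resize(im[50:180,330:540],None,fx=3.8,fy=3.8,interpolation=cv2.INTER_CUBIC))
E
```

```text
(no output)
```

View pics/w12c.png

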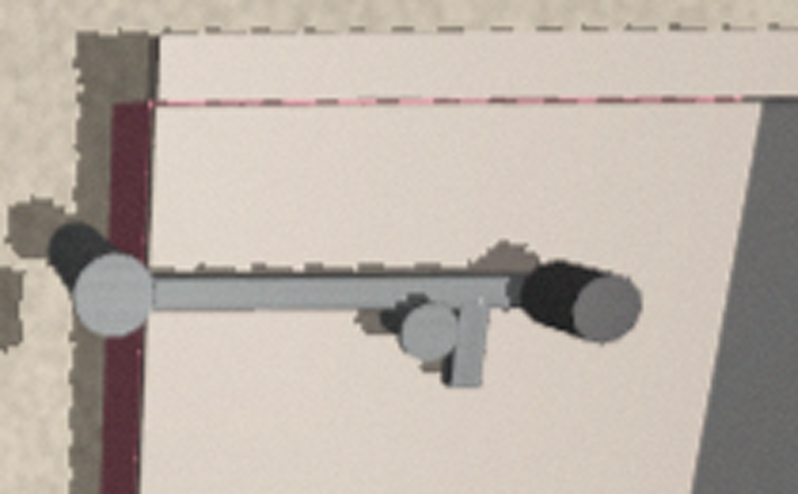

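The crop shows the hook round the pin and the bar parallel to the rail to within measurement error (about 0.5°). The latch also met its stop at 15 N, so no further push is needed. Handing in.

```bash
python3 -c "
from station import ctrl
print(ctrl.finish_job())"
```

```text
the job is handed in; nothing more can be done
None
```

The job is handed in: all five bottles stand upright in the compartment, the cover is fully shut and the hook latch is closed round its pin. I did not take a last picture of the pot, pump bottle, buffing block and brush cup; the arm met no unexpected contact near them.

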